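# Bring a tube warmer's limit ring up against its set knob and store it

### The job

On the tube warmer, turn only the outer ring of the double knob clockwise (seen from above) until the bush on its upright stop pin rests snugly against the side of the inner knob's pointer, feeling for the touch: a light but definite push, never leaning hard on it. The inner knob must stay exactly where it is set. Then let go of the ring, press the round key beside it all the way down and release it, leaving the bush at the pointer and the other things on the table where they are.

Things in the scene. Friction and masses are not known exactly. Their poses are not given: they have to be found in the camera images.
- warmer: Fixed white box, 240 x 220 x 60 mm (x, y, z), flat grey deck on top. Origin: centre of underside; x to its back, z up. On the back of the deck a block 78 x 176 x 22 mm (centre x +65) with fixed tubes up to about 70 mm above the deck. Double knob at x -50, y +45 mm, key at x -60, y -62 mm.
- limit_ring: Outer part of the double knob: black knurled ring, diameter 60 mm, side wall 1.5 to 24 mm above the deck. Origin: on the vertical axis at deck height (60 mm above the table); z up, x from the axis through its stop pin. Starts 0.5 to 1.6 rad counter-clockwise of the touch, which comes with its x axis 0.23 to 0.42 rad from the inner knob's. Friction about 0.1 N m; stays where left.
- inner_knob: Inner part, same axis: aluminium knob, diameter 23 to 29 mm, 24.5 to 42 mm above the deck, with a pointer bar 6 mm wide reaching over the ring to 27 mm from the axis, 26.5 to 33.5 mm above the deck. Origin: on the axis at deck height; z up, x along the pointer. Held by its own friction of 0.4 N m; turns independently of the ring.
- stop_pin (a point): On the axis of the ring's upright steel pin, 22 mm from the knob axis, 31 mm above the deck. The pin carries a bush, 8 mm diameter, 24 to 37 mm above the deck, set off-centre by 2 mm in a direction that is not reported, so the touch must be felt. A push on the pointer of 2 to 8 N is right (it adds 0.045 to 0.18 N m to the turning moment); more than 12 N is too hard.
- pointer_tip (a point): Point on the pointer's centre line, 22 mm from the knob axis, 31 mm above the deck. When the bush touches the pointer, this point and stop_pin are 5 to 9.2 mm apart, depending on how the bush is set.
- store_key_top (a point): Centre of the top face of the key, a grey round push button of 26 mm diameter in a black collar of 42 mm diameter and 12 mm height; the top stands 22 mm above the deck and goes straight down.
- store_key (a joint): Travel of the key, 0 (up) to 0.006 m (fully down); a spring pushes it up, it takes 5 N fully down.
- cup_red: Bystander: specimen cup with a screw lid, 66 mm diameter, 75 mm high, standing to the right of the warmer. Origin: centre of its underside.
- kit_a: Bystander: flat carton 62 x 112 x 21 mm, lying to the right. Origin: centre of its underside.
- roll: Bystander: roll of labels, 80 mm diameter, 50 mm high, standing to the right of the warmer. Origin: centre of its underside.

How it is judged (in metres and radians):
On the way, in this order (a step that is already met when the one before it is completed fails the run):
1. the ring's stop bush presses on the pointer with more than 1.5 N, the inner knob unmoved (contact force between limit_ring and inner_knob above 1.5 N and horizontal distance between stop_pin and pointer_tip below 0.0105 m and distance of pointer_tip from where it was at the start of the episode below 0.0018 m), for 0.15 s.
2. the key is pressed down (more than 4.5 mm) with the ring let go and the bush still at the pointer (value of joint store_key above 0.0045 m and contact force between the fingers and limit_ring below 0.1 N and horizontal distance between stop_pin and pointer_tip below 0.0105 m and distance of pointer_tip from where it was at the start of the episode below 0.0018 m), for 0.1 s.
At the end, for the whole second after the job is handed in: The ring's bush is at the pointer (stop_pin and pointer_tip less than 10.5 mm apart), the pointer tip is within 1.8 mm of where it started, the key is up again (under 1 mm) and the ring is at rest (horizontal distance between stop_pin and pointer_tip below 0.0105 m and distance of pointer_tip from where it was at the start of the episode below 0.0018 m and value of joint store_key below 0.001 m and angular speed of limit_ring below 0.05 rad/s); the robot touches nothing.
It fails at once if the bush presses on the pointer with more than 12 N (contact force between limit_ring and inner_knob above 12 N).
It fails at once if the inner knob is turned (pointer tip moved more than 1.8 mm) (distance of pointer_tip from where it was at the start of the episode above 0.0018 m).
It fails at once if a bystander is moved more than 30 mm (distance of any of cup_red, kit_a, roll from where it was at the start of the episode above 0.03 m).
It also fails if it takes over 54 s, if anything falls off the work surface, if the arm or the gripper's body presses on something with over 40 N, if the wrist force passes 120 N, or if a joint passes its speed limit or range.

### The arm

A 6-joint arm with a two-finger parallel gripper is mounted at the origin on a cart in front of the work surface, level with it; the furniture and walls round the work are solid. World frame = base frame: x ahead of the robot, y to its left, z up, the work surface at z = 0. Lengths are in mm, angles in rad, forces in N, time in s.
With the tool pointing down it reaches from about 350 to 775 mm from the base axis. Payload 7.3 kg.
Tool frame: the origin (TCP) lies at the very end of the fingers, on their centre line; the grasp point (between the pads) lies 19 mm behind it (bot.tcp_to_grasp is the distance from the TCP to the grasp point, in mm); z points along the fingers, y is the direction in which the jaws open and shut (so a half turn about z gives the same grasp; the last joint's range is limited). The gripper opens to 92 mm and grips with 3 to 60 N. Pads are 19 mm wide; open, the fingers measure 130 mm over their backs; the gripper's body (75 mm by 190 mm) begins 47 mm behind the grasp point.
Start: joints at [-1.39, 0.342, 1.524, -0, 1.275, -0.146], TCP at [168.555, -497.226, 226.741] pointing down, gripper open.
Joint ranges: [-2.53, 2.53], [-0.77, 2.02], [0.04, 2.7], [-1, 4.14], [0.28, 2.66], [-3.11, 3.11]. Speed limits (rad/s): [2.57, 2.57, 3.14, 3.14, 3.14, 3.14].

### API

Orientations are given as [roll, pitch, yaw] about the fixed x, y, z axes, in that order (R = Rz(yaw) Ry(pitch) Rx(roll)).
In Python, from plant import bot gives the robot as it stands. The module is installed in compiled form; this text tells all that it offers.
- The arm moves only by the tool carry_out, never from a script. Its argument "motion" is a list of rows, each a list of 5 numbers: the closure, from 0 (fully open) to 1 (shut), then the shift along the tool's x, y, z in mm, then the turn about the tool's z in degrees. In form: [[claw, dx, dy, dz, spin], ...]. A call has 1 to 10 rows; each row is the pose to reach, as a shift and turn from the pose measured when the call began, along the tool's axes at that moment; what a row does not reach only later rows make up. A row lasts 1/8 s, in which the tool goes at most 62.5 mm and 10.7 degrees, less where a joint would pass 70% of its speed; a pose out of reach is approached as far as the arm can. A call with a gripper value outside its range is refused whole. The fingers move at their own pace and stop on an object; the grip force is fixed at half the most. Time passes only in rows, so rows that repeat a pose let the fingers close. It gives the time, the measured TCP pose, the force and the opening at its end, in the units of the state.
- bot.get_obs(): the state, without advancing time (a new reading comes with each control period).
- bot.capture(name): name is "scene" or "top" or "wrist"; returns a dict with "color" (400x640x3 uint8, red, green, blue), "depth" (400x640 float32, mm along the optical axis (not along the pixel's ray), 0 where there is no reading), "K" (3x3 intrinsics, pixels), "k1" (the pictures are not rectified: a ray, as slopes to the right and down, at radius r is drawn at 1 + k1 r^2 times it, then the intrinsics apply), "camera_from_world" (4x4, takes a point from world to camera coordinates). Camera axes: x right, y down, z forward; pixel columns grow to the right and rows downward; lengths in mm; the calibration is good to about 2 mm. A picture is of the moment at which its call begins.
- bot.close_job(): hands the job in, once; it reports no verdict.
The state is a dict: "time": time; "joint_positions": joint angles; "dq": joint speeds; "tau": joint torques, N m; "tool_pos": TCP position; "tcp_rot": TCP orientation; "contact_force": force on the tool from outside, world axes, zero at the start; "moment": the same for the moment, N m; "grip_width": finger opening in mm.
Only numpy, scipy, OpenCV 4.12 (cv2) and the standard library are available. Lean on these libraries where they do the work, as an engineer would, in place of code of your own. Each camera call takes 0.05 s, during which the arm holds its last target.

## Working session

There is one attempt and no reset: what is moved stays moved. The work goes in short steps, Python scripts to look and compute and a tool call to move; the robot and the scene stay as the last step left them, time stands still between calls to the robot, and variables do not carry over. Pictures are saved under pics/ and viewed, and the job is handed in when it is done.

Besides the shell and the picture viewer there is one more tool, called after ">>>" as name(argument=value, ...), one argument or row to a line, values as JSON. carry_out: Moves the arm, as the interface text tells. Its arguments: {"type":"object","properties":{"motion":{"type":"array","items":{"type":"array","items":{"type":"number"}}}},"required":["motion"]}

```bash
mkdir -p pics
cat > h.py <<'E'
import numpy as np, cv2
from plant import bot
def cap(n,tag):
    c=bot.capture(n); np.savez(f'pics/{tag}.npz',**c)
    cv2.imwrite(f'pics/{tag}.png',c['color'][:,:,::-1]); return c
def load(tag): return dict(np.load(f'pics/{tag}.npz'))
def crop(tag,x0,y0,x1,y1,s,out):
    im=load(tag)['color'][y0:y1,x0:x1,::-1]
    cv2.imwrite(f'pics/{out}.png',cv2.resize(im,None,fx=s,fy=s,interpolation=cv2.INTER_CUBIC))
def ray(c,u,v):
    K=c['K'];d=np.array([(u-K[0,2])/K[0,0],(v-K[1,2])/K[1,1]]);s=d.copy()
    for _ in range(30): s=d/(1+float(c['k1'])*(s@s))
    T=c['camera_from_world'];R=T[:3,:3]
    return -R.T@T[:3,3], R.T@np.array([s[0],s[1],1])
def at_z(c,u,v,z):
    o,d=ray(c,u,v); return o+d*(z-o[2])/d[2]
def at_d(c,u,v):
    o,d=ray(c,u,v); return o+d*float(np.median(c['depth'][v-1:v+2,u-1:u+2]))
def proj(c,p):
    T=c['camera_from_world'];q=T[:3,:3]@np.array(p)+T[:3,3];s=q[:2]/q[2];s=s*(1+float(c['k1'])*(s@s))
    return np.array([c['K'][0,0]*s[0]+c['K'][0,2],c['K'][1,1]*s[1]+c['K'][1,2]])
def tri(c1,p1,c2,p2):
    o1,d1=ray(c1,*p1);o2,d2=ray(c2,*p2)
    A=np.stack([d1,-d2],1);t=np.linalg.lstsq(A,o2-o1,rcond=None)[0]
    a=o1+t[0]*d1;b=o2+t[1]*d2;return (a+b)/2,np.linalg.norm(a-b)
E
python3 - <<'E'
from h import *
for n in ("scene","top","wrist"):
    c=cap(n,n+'0'); print(n,c['K'].tolist(),c['k1'],c['camera_from_world'].round(3).tolist())
print(bot.get_obs())
E
```

```text
scene [[373.98462977744964, 0.0, 319.7470235320079], [0.0, 373.98462977744964, 198.83012431310428], [0.0, 0.0, 1.0]] -0.038266962805337666 [[0.816, -0.578, -0.005, -561.966], [-0.45, -0.63, -0.633, 196.315], [0.362, 0.519, -0.774, 787.544], [0.0, 0.0, 0.0, 1.0]]
top [[370.69525146838686, 0.0, 319.90634835359305], [0.0, 370.69525146838686, 199.44769216327322], [0.0, 0.0, 1.0]] -0.08479685401529813 [[0.028, -1.0, 0.011, -196.359], [-0.981, -0.029, -0.19, 546.479], [0.191, -0.005, -0.982, 971.086], [0.0, 0.0, 0.0, 1.0]]
wrist [[333.60354075684467, 0.0, 322.7729482021584], [0.0, 333.60354075684467, 202.71105473920403], [0.0, 0.0, 1.0]] -0.0245777128077533 [[0.321, -0.947, -0.001, -523.489], [-0.918, -0.311, 0.247, -31.257], [-0.235, -0.078, -0.969, 389.327], [0.0, 0.0, 0.0, 1.0]]
{'time': 0.15, 'joint_positions': array([-1.39001451e+00,  3.42561784e-01,  1.52476129e+00, -1.73120379e-05,
        1.27535093e+00, -1.46002186e-01]), 'dq': array([-0.00024953, -0.00138903, -0.00217992, -0.00014264,  0.00143959,
       -0.00031547]), 'tau': array([ 1.49766121e-03, -4.31469619e+01, -2.44353282e+01,  7.18046073e-02,
        5.37723815e-02, -9.00074315e-05]), 'tool_pos': array([ 168.48957105, -496.93925216,  226.21773219]), 'tcp_rot': array([-3.14052040e+00, -1.40939222e-04,  3.26788981e-01]), 'contact_force': array([-0.84326475,  1.32723206,  0.82083644]), 'moment': array([ 0.03571617, -0.02170947, -0.0167668 ]), 'grip_width': 91.7150309552384}
```

View pics/scene0.png

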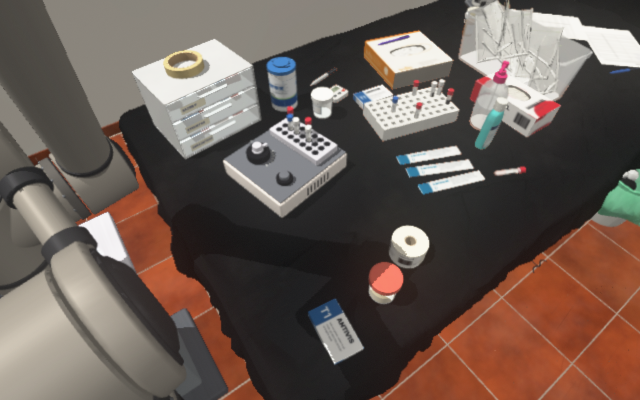

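View pics/top0.png

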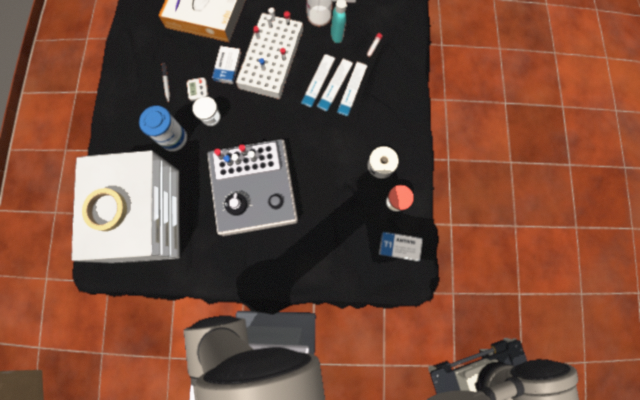

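View pics/wrist0.png

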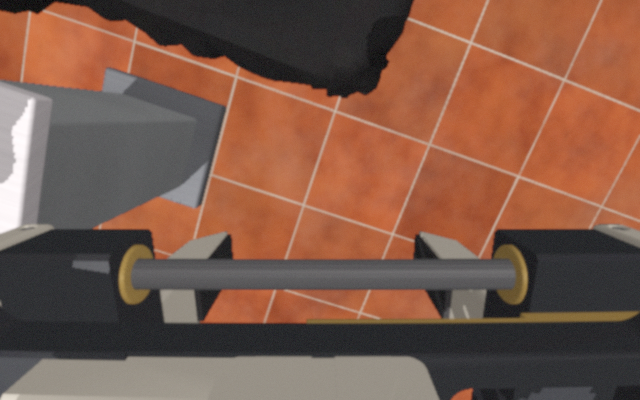

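The scene view shows the warmer with the double knob at about (259,150) and the key at (285,178). In the top view they are at (235,203) and (276,201). The wrist camera sees only the floor.

Run:
```python
from h import *
s=load('scene0');t=load('top0');w=load('wrist0')
for z,p in((100,(235,203)),(82,(276,201)),(60,(253,187))): print(at_z(t,*p,z))
print(tri(s,(259,147),t,(235,201)),tri(s,(285,176),t,(276,201)))
T=w['camera_from_world'];o=bot.get_obs();cp=-T[:3,:3].T@T[:3,3]
from scipy.spatial.transform import Rotation as R
Rt=R.from_euler('xyz',o['tcp_rot']).as_matrix()
print('cam in tool',Rt.T@(cp-o['tool_pos']),'axes',(Rt.T@T[:3,:3].T).round(3),Rt.round(3))
crop('top0',195,130,305,240,7,'c1');crop('scene0',215,100,355,215,5.7,'c2')
```

```text
[526.67151644  43.22395459 100.        ]
[538.6244822 -62.7412352  82.       ]
[580.19525814   5.50993505  60.        ]
(array([534.34418987,  45.79995039,  89.83407442]), np.float64(0.9413038522154448)) (array([541.51821875, -62.08299481,  72.99460294]), np.float64(2.5251563833854256))
cam in tool [  65.82458396   -0.83313432 -157.97852869] axes [[-0.    -0.969 -0.247]
 [ 1.    -0.    -0.   ]
 [ 0.    -0.247  0.969]] [[ 0.947  0.321 -0.   ]
 [ 0.321 -0.947  0.001]
 [ 0.    -0.001 -1.   ]]
```

View pics/c1.png

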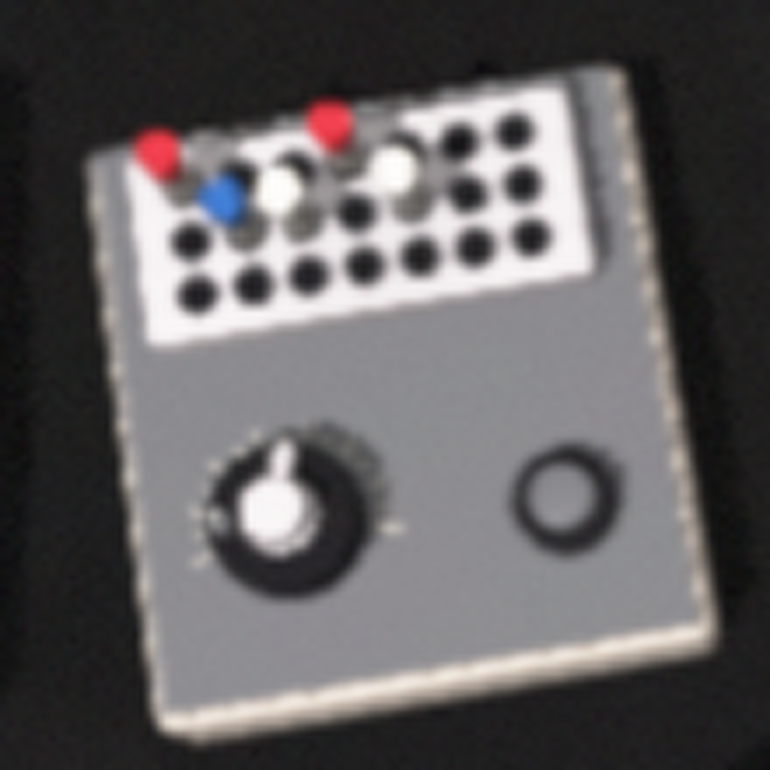

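View pics/c2.png

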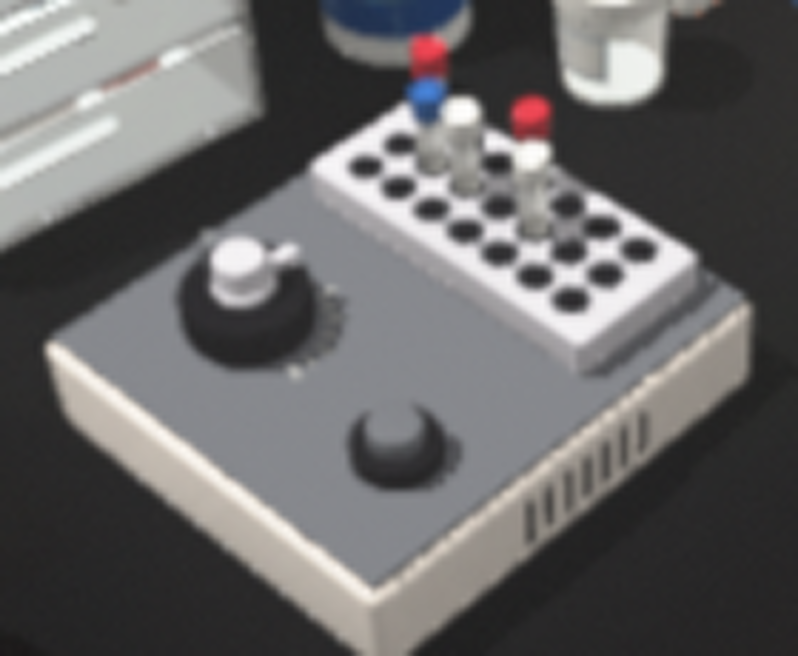

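The warmer is yawed about +8°. The knob is at about (530,44) and the key at about (539,-62). The pointer faces roughly +x, and the pin is at about +y, so I need a clockwise turn of roughly 60–70°. I'll move above the knob and look with the wrist camera.

>>> carry_out(
  motion=[
    [0, 516, -396, 0, 0],
    [0, 516, -396, 0, 0],
    [0, 516, -396, 0, 0],
    [0, 516, -396, 0, 0],
    [0, 516, -396, 0, 0],
    [0, 516, -396, 20, 0],
    [0, 516, -396, 40, 0],
    [0, 516, -396, 56, 0],
    [0, 516, -396, 56, 0],
    [0, 516, -396, 56, 0],
  ],
)

```text
time: 1.4
tool_pos: [514.1, 20.6, 176.5]
tcp_rot: [-3.141, -0.0, 0.327]
contact_force: [0.7, -1.1, 0.8]
grip_width: 92.0
```

>>> carry_out(
  motion=[
    [0, 23, -17, 6, -10],
    [0, 23, -17, 6, -20],
    [0, 23, -17, 6, -24],
    [0, 23, -17, 6, -24],
  ],
)

```text
time: 1.9
tool_pos: [530.3, 44.2, 170.2]
tcp_rot: [-3.14, -0.0, 0.745]
contact_force: [-0.0, 0.1, -0.6]
grip_width: 92.0
```

Run:
```python
from h import *
c=cap('wrist','w1');o=bot.get_obs();print(o['tool_pos'],o['tcp_rot'],o['moment'],o['contact_force'],o['dq'].round(4))
crop('w1',210,110,440,260,3.4,'w1c')
```

```text
[530.28793266  44.1148731  170.30705055] [-3.14048542e+00 -1.90021021e-04  7.44350485e-01] [-0.01027371 -0.03528339  0.03138472] [ 0.16145344 -0.23371184  0.23667219] [-0.0038 -0.0049 -0.0018  0.0017  0.0018  0.004 ]
```

View pics/w1.png

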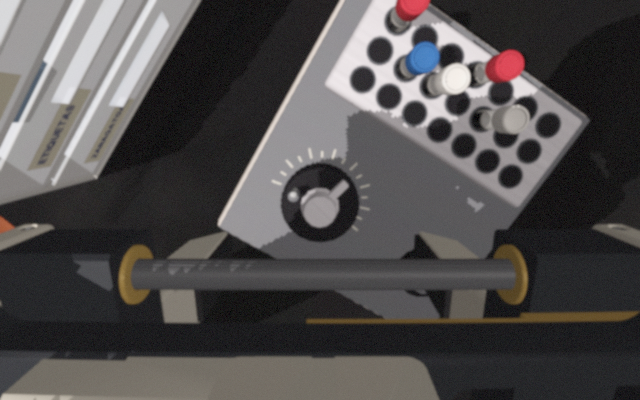

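View pics/w1c.png

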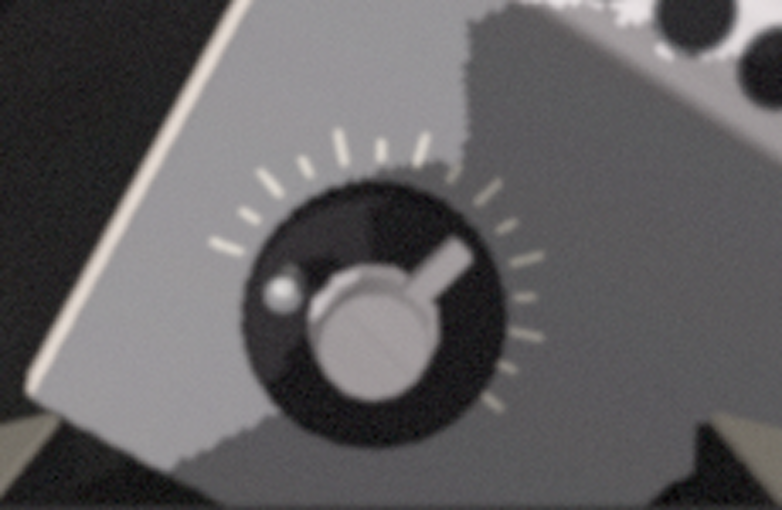

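The wrist view shows the ring centred at about (320,202), the knob top at (320,211), the pointer end at (346,184) and the bush top at (293,195). The key is partly hidden at (418,270).

Run:
```python
from h import *
c=load('w1');s=load('scene0');t=load('top0')
r=at_z(c,320.0,202.4,84);k=at_z(c,319.7,210.9,102);tip=at_z(c,346.0,183.6,93.5);b=at_z(c,292.6,195.3,97)
print('ring',r,'knob',k,'tip',tip,'bush',b)
a=r[:2]
for n,p in(('tip',tip),('bush',b)):
    d=p[:2]-(a+k[:2])/2; print(n,np.hypot(*d),np.degrees(np.arctan2(d[1],d[0])))
print('depth: ringtop',at_d(c,320,226),'knobtop',at_d(c,320,211),'deck',at_d(c,300,130))
# two-view: knob top centre in top0 crop (275,510)/7 ; scene0 crop (238,255)/5.7
print(tri(c,(319.7,210.9),t,(195+275/7,130+512/7)),tri(c,(319.7,210.9),s,(215+238/5.7,100+256/5.7)))
for p in((559,497),):
  print('key',tri(s,(215+395/5.7,100+425/5.7),t,(195+563/7,130+498/7)),at_z(t,195+563/7,130+498/7,82))
```

```text
ring [531.13761754  49.27012287  84.        ] knob [529.93373916  48.20953802 102.        ] tip [555.8316043   46.55811324  93.5       ] bush [524.26417579  69.26431246  97.        ]
tip 25.38983574763028 -4.929434547309184
bush 21.46126991564097 106.99116300981818
depth: ringtop [521.70355159  40.36698264 101.42895426] knobtop [529.99648865  47.98186699 101.87495122] deck [559.10499875  96.67852784  60.03496746]
(array([527.72556332,  46.6434048 ,  92.52252712]), np.float64(0.47844132061911177)) (array([529.77628524,  47.2544385 ,  98.41096702]), np.float64(1.3562097694873665))
key (array([540.34345349, -61.18297226,  77.90764481]), np.float64(2.892903950341463)) [538.18890722 -61.22643631  82.        ]
```

The measured heights agree: knob top 101.9 by depth against 102, deck 60.0. The axis is at about (530.5, 48.7) and I expect about 83–100° of turn. I'll set the yaw to about 55° and descend over the ring with the fingers open.

>>> carry_out(
  motion=[
    [0, 3.3, -3.3, 20, -10],
    [0, 3.3, -3.3, 40, -13],
    [0, 3.3, -3.3, 55, -13],
    [0, 3.3, -3.3, 70, -13],
    [0, 3.3, -3.3, 85, -13],
    [0, 3.3, -3.3, 95, -13],
    [0, 3.3, -3.3, 102, -13],
    [0, 3.3, -3.3, 102, -13],
  ],
)

```text
time: 2.95
tool_pos: [530.3, 48.9, 67.9]
tcp_rot: [-3.14, -0.0, 0.971]
contact_force: [0.2, 1.1, 0.2]
grip_width: 91.7
```

```bash
cat >> h.py <<'E'
def rd(n=6):
    L=[]
    for _ in range(n):
        bot.capture('wrist'); o=bot.get_obs(); L.append(np.r_[o['tau'][5],o['moment'],o['contact_force'],o['tcp_rot'][2]*57.29578,o['tool_pos'],o['joint_positions'][5]*57.29578,o['grip_width']])
    L=np.array(L); np.set_printoptions(suppress=True,precision=4,linewidth=200)
    print('t',o['time'],'tau6,M,F,yaw,pos,q6,w\n',L.mean(0),'\n std',L.std(0)); return L
E
python3 - <<'E'
from h import *
c=cap('wrist','w2');rd(4)
crop('w2',160,90,480,310,2.5,'w2c')
E
```

```text
t 3.2 tau6,M,F,yaw,pos,q6,w
 [  0.0007  -0.0144  -0.0808  -0.0293   0.1074  -0.1427  -0.1279  55.6468 530.7492  48.8656  68.7359  31.3008  91.8583] 
 std [0.0001 0.0183 0.0103 0.0208 0.137  0.4369 0.315  0.0017 0.0334 0.0035 0.0802 0.0012 0.1155]
```

View pics/w2c.png

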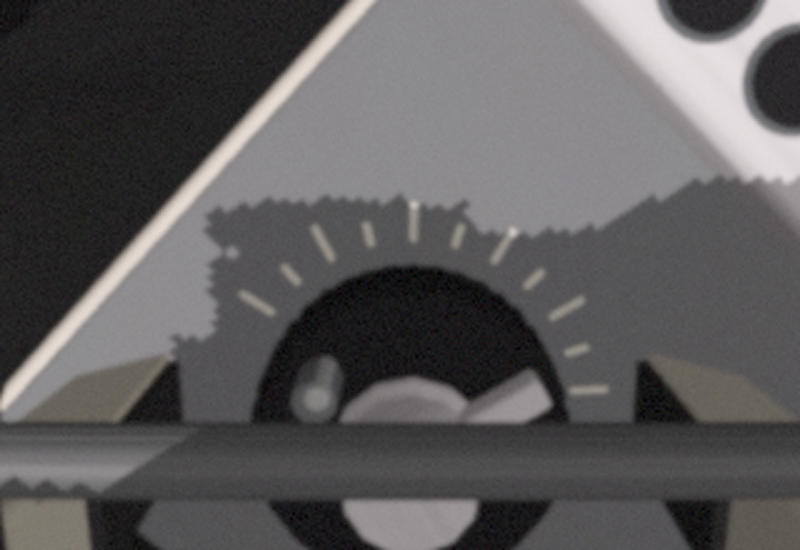

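The ring sits between the fingers (image 252–572 in a gap of 180–637), with clear space on both sides. The pin is at the upper left and the pointer at the right, and neither finger will sweep past the pointer. I'll close now.

>>> carry_out(
  motion=[
    [1, 0, 0, 0, 0],
    [1, 0, 0, 0, 0],
    [1, 0, 0, 0, 0],
    [1, 0, 0, 0, 0],
    [1, 0, 0, 0, 0],
    [1, 0, 0, 0, 0],
  ],
)

```text
time: 3.95
tool_pos: [530.8, 48.8, 68.8]
tcp_rot: [-3.141, -0.001, 0.971]
contact_force: [-0.6, -0.5, -0.1]
grip_width: 59.3
```

Run:
```python
from h import *
rd(4)
```

```text
t 4.15 tau6,M,F,yaw,pos,q6,w
 [  0.0096  -0.0929  -0.0618   0.0091  -0.2858  -0.2112   0.0153  55.6481 530.7797  48.8481  68.7899  31.2992  59.3706] 
 std [0.0005 0.0139 0.019  0.0468 0.3351 0.3391 0.3864 0.0023 0.0104 0.0117 0.0064 0.0005 0.1876]
```

The grip is well centred, with little side force. I'll turn a first 60°, well short of the touch.

>>> carry_out(
  motion=[
    [1, 0, 0, 0, 8],
    [1, 0, 0, 0, 16],
    [1, 0, 0, 0, 24],
    [1, 0, 0, 0, 32],
    [1, 0, 0, 0, 40],
    [1, 0, 0, 0, 48],
    [1, 0, 0, 0, 56],
    [1, 0, 0, 0, 60],
    [1, 0, 0, 0, 60],
  ],
)

```text
time: 5.28
tool_pos: [531.5, 47.2, 68.8]
tcp_rot: [3.14, -0.002, -0.077]
contact_force: [2.3, -6.9, -1.9]
grip_width: 59.5
```

Run:
```python
from h import *
c=cap('wrist','w3');rd(4);crop('w3',160,90,480,310,2.5,'w3c')
c=cap('top','t3');crop('t3',195,130,305,240,7,'t3c')
```

```text
t 5.525 tau6,M,F,yaw,pos,q6,w
 [ -0.0809  -1.2469  -0.3365  -0.0701   1.9622  -7.8595  -1.6466  -4.3546 531.5393  47.2616  68.821   91.3088  59.0905] 
 std [0.0064 0.0174 0.0072 0.0157 0.2211 0.4121 0.4338 0.002  0.0189 0.0141 0.0093 0.002  0.2388]
```

View pics/w3c.png

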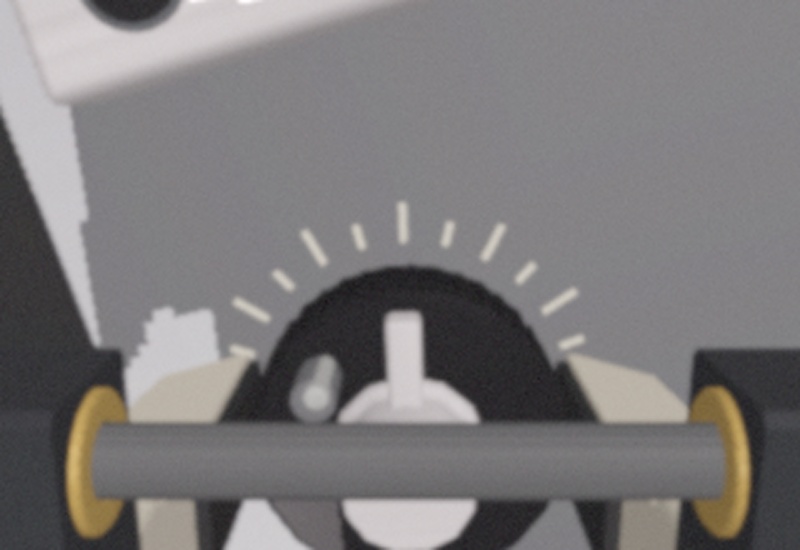

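The ring turned with the gripper, with the sliding torque tau6 at about -0.08 as expected for friction. The pointer is still at its place. I'll work out how much angle remains.

Run:
```python
from h import *
c=load('w3')
k1=at_z(c,160+404/2.5,90+314/2.5,93.5); b=at_z(c,160+315/2.5,90+397/2.5,97)
# knob top circle: left/right edges at rows below the bar
print(k1,b)
for A in((530.5,48.7),(531.2,47.3),(532,47.8)):
    f=lambda p:np.degrees(np.arctan2(p[1]-A[1],p[0]-A[0]))
    r=np.hypot(*(b[:2]-A)); print(A,f(k1),f(b),f(b)-f(k1),r,'gap deg at touch(7mm)',np.degrees(np.arcsin(7/r)),'rest',f(b)-f(k1)-np.degrees(np.arcsin(7/r)))
```

```text
[557.40268596  46.4715807   93.5       ] [545.1991396   62.30114105  97.        ]
(530.5, 48.7) -4.735148200668257 42.778144137444436 47.51329233811269 20.02637617782086 gap deg at touch(7mm) 20.459122412530284 rest 27.054169925582407
(531.2, 47.3) -1.810849634532302 46.978864482269366 48.78971411680167 20.51853168067021 gap deg at touch(7mm) 19.947259498513233 rest 28.842454618288436
(532, 47.8) -2.993524026078877 47.69110355826176 50.68462758434064 19.608681187773463 gap deg at touch(7mm) 20.915133777483522 rest 29.769493806857117
```

View pics/t3c.png

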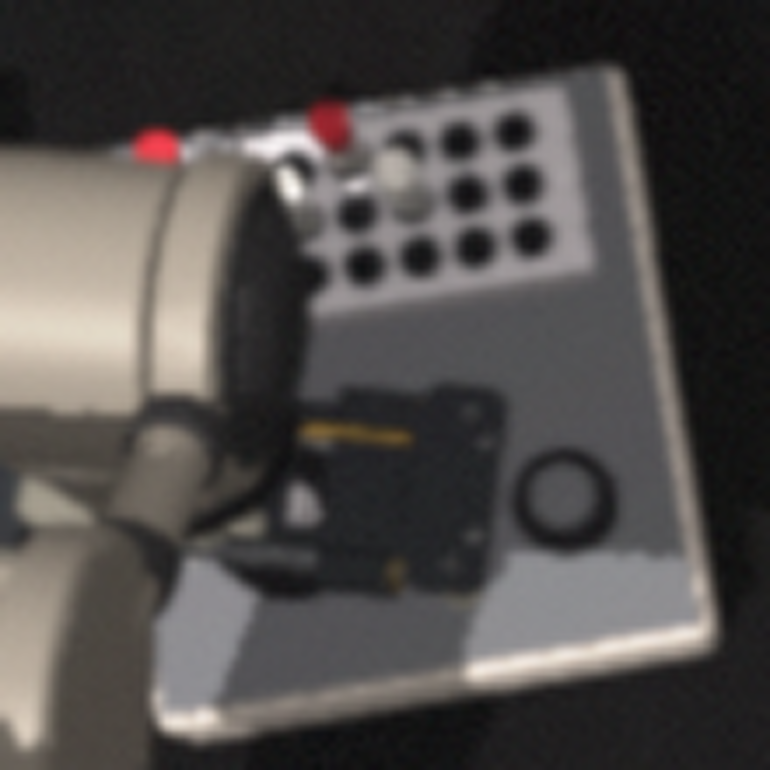

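About 28° remain, give or take 4. I'll do 18° more gently, then feel in small steps.

>>> carry_out(
  motion=[
    [1, 0, 0, 0, 3],
    [1, 0, 0, 0, 6],
    [1, 0, 0, 0, 9],
    [1, 0, 0, 0, 12],
    [1, 0, 0, 0, 14],
    [1, 0, 0, 0, 16],
    [1, 0, 0, 0, 17],
    [1, 0, 0, 0, 18],
  ],
)

```text
time: 6.58
tool_pos: [531.4, 46.7, 68.8]
tcp_rot: [3.14, -0.002, -0.391]
contact_force: [0.3, -6.2, 0.6]
grip_width: 59.4
```

Run:
```python
from h import *
c=cap('wrist','w4');rd(3);crop('w4',200,150,440,310,3.3,'w4c')
```

```text
t 6.775 tau6,M,F,yaw,pos,q6,w
 [ -0.0145  -0.863    0.0979  -0.0755  -0.3673  -5.5259   0.359  -22.4048 531.4515  46.6623  68.7912 109.3583  59.1858] 
 std [0.0574 0.0153 0.0129 0.0163 0.1719 0.5483 0.4342 0.0034 0.0183 0.0073 0.0163 0.0046 0.1563]
```

View pics/w4c.png

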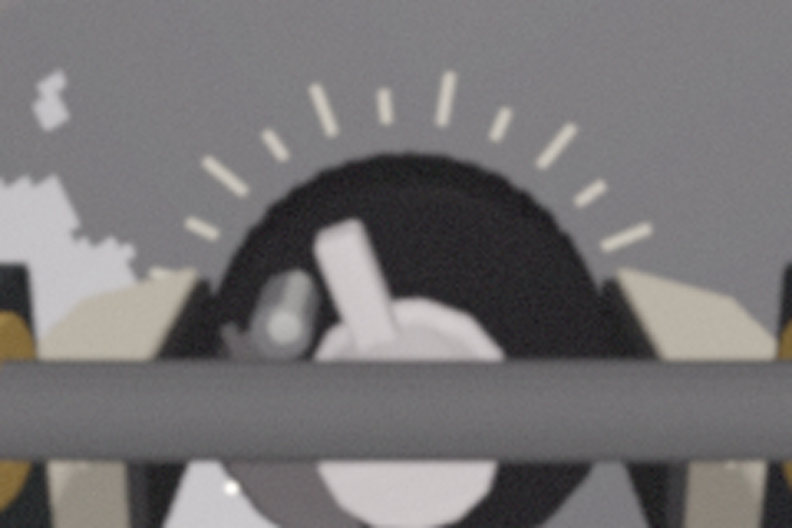

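The gap is still about 4–5 mm. I'll go 5° more, slowly.

>>> carry_out(
  motion=[
    [1, 0, 0, 0, 1],
    [1, 0, 0, 0, 2],
    [1, 0, 0, 0, 3],
    [1, 0, 0, 0, 4],
    [1, 0, 0, 0, 4.5],
    [1, 0, 0, 0, 5],
  ],
)

```text
time: 7.52
tool_pos: [531.4, 46.5, 68.8]
tcp_rot: [3.14, -0.002, -0.479]
contact_force: [-0.3, -5.4, 0.9]
grip_width: 59.2
```

Run:
```python
from h import *
o=bot.get_obs();print(o['tau'][5],o['moment'])
c=cap('wrist','w5');print(rd(4)[:,[0,3,7]]);crop('w5',200,150,440,310,3.3,'w5c')
```

```text
0.020098359673283994 [-0.80153624  0.18934371  0.12811765]
t 7.775 tau6,M,F,yaw,pos,q6,w
 [  0.0243  -0.7785   0.1761  -0.0212  -1.1023  -5.1116   0.6849 -27.4317 531.3786  46.504   68.7973 114.3814  59.2656] 
 std [0.0251 0.0165 0.0061 0.0282 0.3646 0.0597 0.2764 0.001  0.0096 0.0152 0.0048 0.0028 0.1538]
[[  0.0675  -0.0187 -27.4335]
 [  0.0152  -0.0656 -27.4313]
 [  0.0066   0.0125 -27.4314]
 [  0.0079  -0.0131 -27.4308]]
```

View pics/w5c.png

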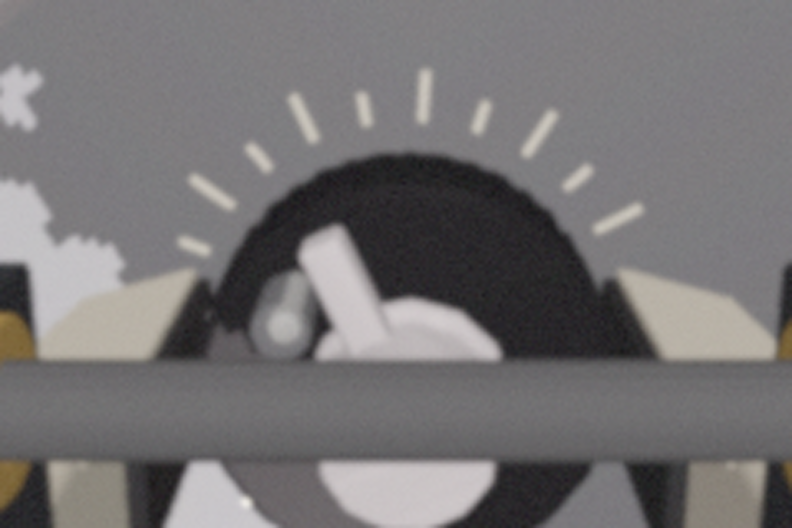

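>>> carry_out(
  motion=[
    [1, 0, 0, 0, 0.5],
    [1, 0, 0, 0, 1],
    [1, 0, 0, 0, 1.5],
    [1, 0, 0, 0, 2],
    [1, 0, 0, 0, 2.5],
    [1, 0, 0, 0, 3],
  ],
)

```text
time: 8.52
tool_pos: [531.3, 46.4, 68.8]
tcp_rot: [3.14, -0.002, -0.532]
contact_force: [-1.1, -4.4, 1.0]
grip_width: 59.4
```

Run:
```python
from h import *
o=bot.get_obs();print(o['tau'][5],o['moment'])
c=cap('wrist','w6');print(rd(4)[:,[0,3,7]]);crop('w6',200,150,440,310,3.3,'w6c')
```

```text
0.01744903565850109 [-0.76035786  0.27136981  0.12408334]
t 8.775 tau6,M,F,yaw,pos,q6,w
 [  0.0206  -0.7896   0.187   -0.0129  -0.6847  -5.1608   0.7206 -30.4657 531.3216  46.4228  68.7848 117.4106  59.356 ] 
 std [0.0248 0.0122 0.0264 0.0354 0.5669 0.5108 0.3782 0.0023 0.0095 0.0106 0.0131 0.0033 0.1464]
[[  0.0633  -0.0325 -30.4693]
 [  0.0116  -0.044  -30.4641]
 [  0.0031   0.047  -30.4657]
 [  0.0044  -0.0223 -30.4635]]
```

View pics/w6c.png

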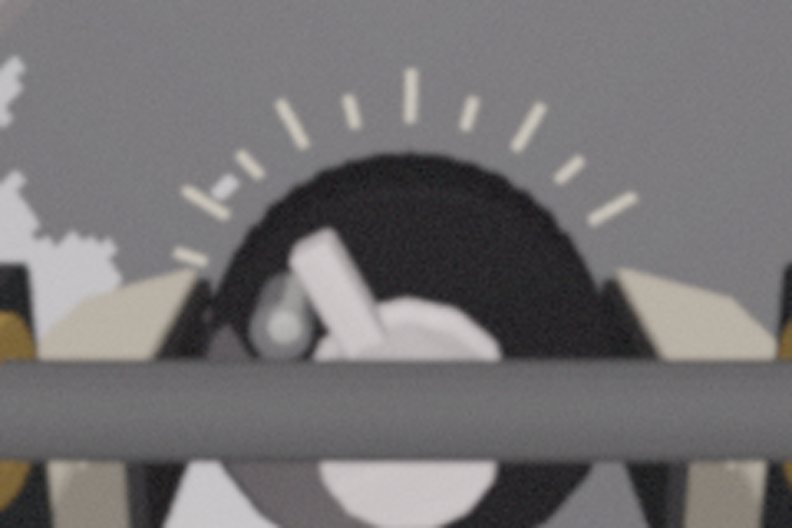

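About 1.5–2 mm remain. From here I'll use small steps and read the moment while turning. Free sliding gives Mz of about +0.12.

>>> carry_out(
  motion=[
    [1, 0, 0, 0, 0.3],
    [1, 0, 0, 0, 0.6],
    [1, 0, 0, 0, 0.9],
    [1, 0, 0, 0, 1.2],
    [1, 0, 0, 0, 1.5],
  ],
)

```text
time: 9.4
tool_pos: [531.3, 46.4, 68.8]
tcp_rot: [3.14, -0.002, -0.558]
contact_force: [-1.1, -5.1, 1.5]
grip_width: 59.2
```

```bash
cat >> h.py <<'E'
def q():
    o=bot.get_obs();print('end',o['tau'][5].round(4),o['moment'].round(3),(o['tcp_rot'][2]*57.2958).round(3)); L=rd(4); print(L[:,[0,3,7]])
E
python3 - <<'E'
from h import *
q()
E
```

```text
end 0.054 [-0.744  0.127  0.062] -31.985
t 9.6 tau6,M,F,yaw,pos,q6,w
 [  0.0511  -0.7529   0.1995   0.0272  -0.6483  -4.8925   0.6078 -31.9895 531.299   46.3781  68.7918 118.9341  59.2993] 
 std [0.0137 0.0159 0.0162 0.0159 0.3377 0.4257 0.736  0.0047 0.018  0.0106 0.0089 0.0065 0.202 ]
[[  0.0594   0.0192 -31.9968]
 [  0.069    0.0121 -31.9905]
 [  0.0402   0.0539 -31.9853]
 [  0.0357   0.0239 -31.9853]]
```

>>> carry_out(
  motion=[
    [1, 0, 0, 0, 0.3],
    [1, 0, 0, 0, 0.6],
    [1, 0, 0, 0, 0.9],
    [1, 0, 0, 0, 1.2],
  ],
)

```text
time: 10.1
tool_pos: [531.3, 46.4, 68.8]
tcp_rot: [3.14, -0.002, -0.579]
contact_force: [-1.4, -5.1, 0.7]
grip_width: 59.4
```

Run:
```python
from h import *
q();c=cap('wrist','w7');crop('w7',200,150,440,310,3.3,'w7c')
```

```text
end 0.1422 [-0.797  0.208  0.161] -33.195
t 10.3 tau6,M,F,yaw,pos,q6,w
 [  0.1288  -0.7541   0.2337   0.1412  -1.2017  -5.2347   1.2874 -33.1959 531.2652  46.3781  68.7977 120.141   59.2994] 
 std [0.0175 0.0195 0.0317 0.0161 0.4884 0.5211 0.6521 0.0085 0.0145 0.008  0.0204 0.0102 0.1829]
[[  0.1384   0.1631 -33.2101]
 [  0.1522   0.1493 -33.1946]
 [  0.1171   0.131  -33.1898]
 [  0.1077   0.1214 -33.1893]]
```

View pics/w7c.png

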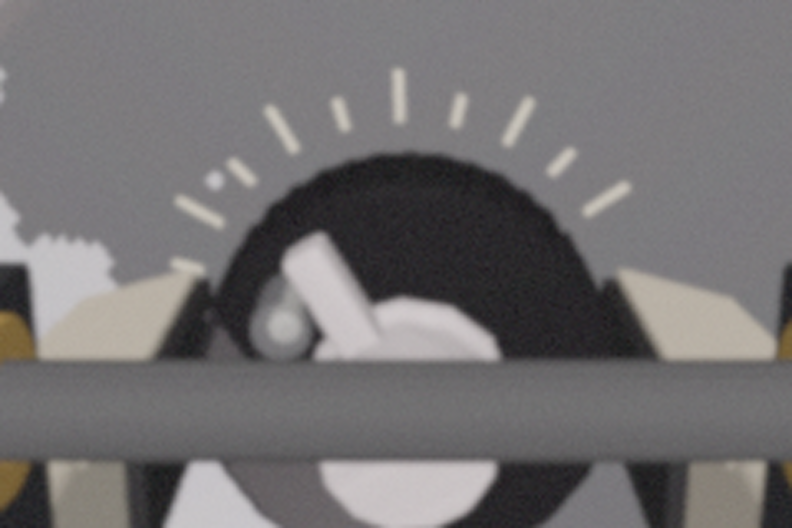

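The torque is now holding higher, at about 0.13, which is either friction or a first light touch. I'll creep on.

>>> carry_out(
  motion=[
    [1, 0, 0, 0, 0.2],
    [1, 0, 0, 0, 0.4],
    [1, 0, 0, 0, 0.4],
  ],
)

```text
time: 10.72
tool_pos: [531.3, 46.4, 68.8]
tcp_rot: [3.14, -0.002, -0.586]
contact_force: [-1.3, -5.0, 0.8]
grip_width: 59.4
```

Run:
```python
from h import *
q()
```

```text
end 0.1819 [-0.796  0.232  0.169] -33.593
t 10.925 tau6,M,F,yaw,pos,q6,w
 [  0.169   -0.7873   0.2342   0.1462  -0.8278  -4.7628   1.0411 -33.5897 531.2501  46.3799  68.7831 120.5322  59.3645] 
 std [0.0015 0.0265 0.0424 0.0075 0.2959 0.3716 0.3052 0.0022 0.0079 0.0092 0.0081 0.0022 0.2047]
[[  0.1715   0.136  -33.5929]
 [  0.1689   0.1571 -33.5903]
 [  0.1681   0.1452 -33.5882]
 [  0.1676   0.1467 -33.5873]]
```

>>> carry_out(
  motion=[
    [1, 0, 0, 0, 0.2],
    [1, 0, 0, 0, 0.4],
    [1, 0, 0, 0, 0.4],
  ],
)

```text
time: 11.3
tool_pos: [531.2, 46.4, 68.8]
tcp_rot: [3.14, -0.002, -0.593]
contact_force: [-0.2, -4.4, 0.6]
grip_width: 59.1
```

Run:
```python
from h import *
q();c=cap('wrist','w8');crop('w8',200,150,440,310,3.3,'w8c')
```

```text
end 0.2216 [-0.824  0.301  0.203] -33.994
t 11.5 tau6,M,F,yaw,pos,q6,w
 [  0.2084  -0.8177   0.2745   0.2115  -0.9028  -4.2362   0.6754 -33.9918 531.2347  46.3832  68.7796 120.9333  59.1289] 
 std [0.0016 0.0145 0.0159 0.0121 0.6241 0.6338 0.658  0.0017 0.0073 0.0109 0.0115 0.0018 0.1783]
[[  0.211    0.2236 -33.9923]
 [  0.2083   0.1967 -33.9934]
 [  0.2074   0.2234 -33.989 ]
 [  0.207    0.2023 -33.9924]]
```

View pics/w8c.png

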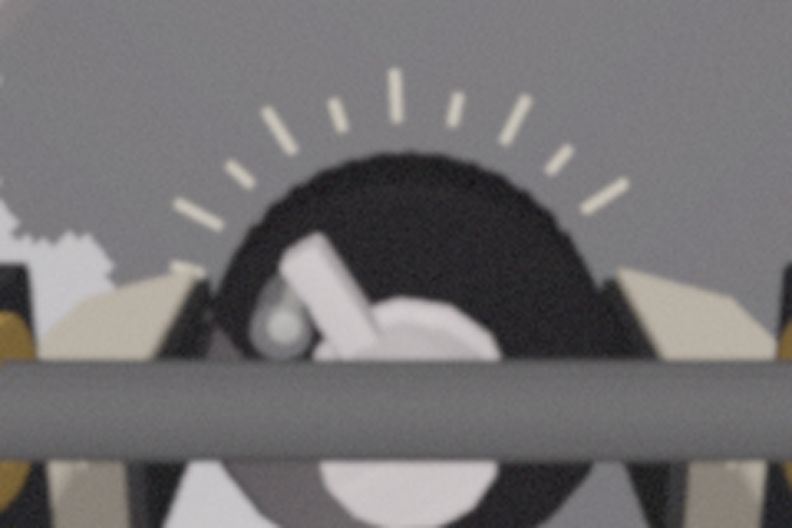

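The bush is now hard by the pointer. The torque rises steadily at about 0.1 N m per degree and holds at 0.21. Less the ~0.1–0.13 of friction, that leaves roughly 4–5 N on the pointer, which is in the window. I'll release.

>>> carry_out(
  motion=[
    [0.9, 0, 0, 0, 0],
    [0, 0, 0, 0, 0],
    [0, 0, 0, 0, 0],
    [0, 0, 0, 0, 0],
    [0, 0, 0, 0, 0],
    [0, 0, 0, 0, 0],
  ],
)

```text
time: 12.3
tool_pos: [531.2, 46.5, 68.8]
tcp_rot: [3.14, -0.002, -0.593]
contact_force: [0.8, -0.9, 0.5]
grip_width: 91.6
```

Run:
```python
from h import *
rd(2);c=cap('wrist','w9');crop('w9',200,150,440,310,3.3,'w9c')
```

```text
t 12.4 tau6,M,F,yaw,pos,q6,w
 [  0.0005   0.0934   0.0239  -0.0354  -0.095   -0.0133  -0.1799 -33.9943 531.2502  46.4238  68.7877 120.9332  91.7391] 
 std [0.0001 0.0092 0.0422 0.0356 0.6176 0.1276 0.3063 0.0013 0.0258 0.017  0.0046 0.0014 0.0503]
```

View pics/w9c.png

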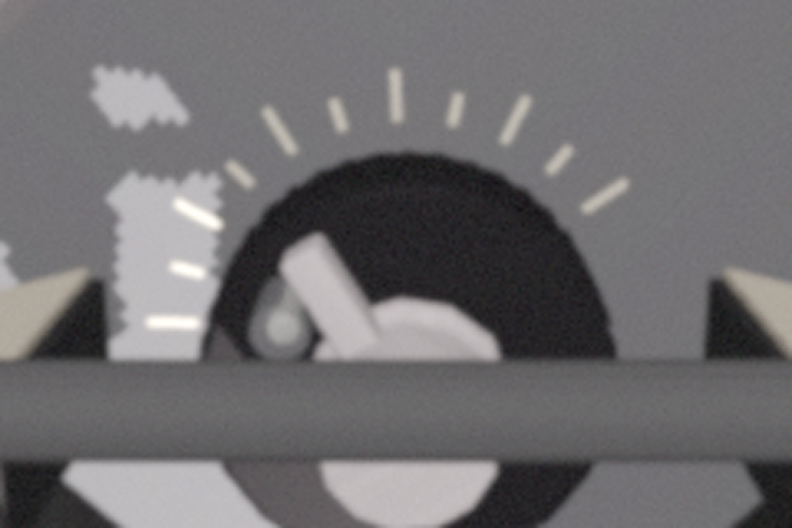

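The ring is free and did not move. I'll raise straight up and look at the knob from above.

>>> carry_out(
  motion=[
    [0, 0, 0, -30, 0],
    [0, 0, 0, -70, 0],
    [0, 0, 0, -100, 0],
    [0, 0, 0, -101, 0],
  ],
)

```text
time: 12.95
tool_pos: [532.5, 46.6, 172.0]
tcp_rot: [-3.14, -0.007, -0.593]
contact_force: [-0.5, 0.3, 0.8]
grip_width: 91.9
```

Run:
```python
from h import *
print(bot.get_obs()['tool_pos']);c=cap('wrist','w10');crop('w10',220,120,420,260,4,'w10c')
```

```text
[532.45534151  46.60495222 172.03632594]
```

View pics/w10c.png

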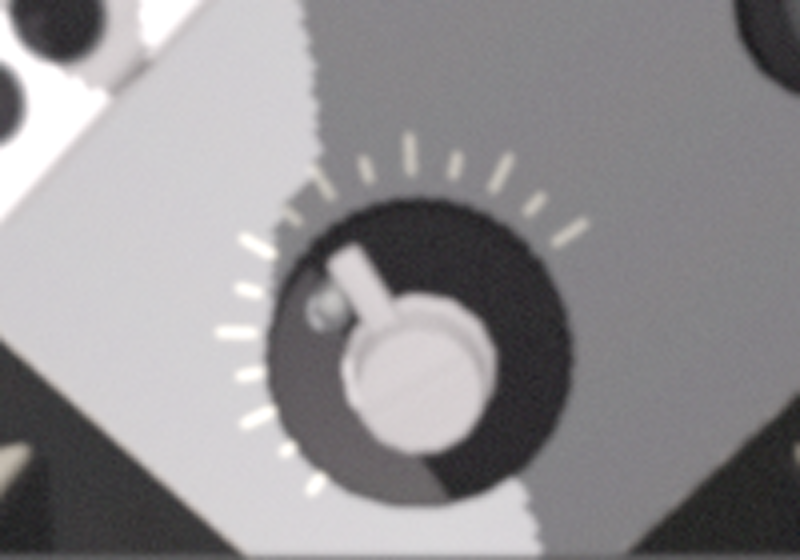

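>>> carry_out(
  motion=[
    [1, 30, 40, -101, 0],
    [1, 66, 85, -101, 0],
    [1, 66, 85, -101, 0],
    [1, 66, 85, -101, 0],
    [1, 66, 85, -101, 0],
    [1, 66, 85, -101, 0],
  ],
)

```text
time: 13.75
tool_pos: [537.9, -59.3, 270.4]
tcp_rot: [3.141, -0.001, -0.592]
contact_force: [0.1, 0.0, -0.2]
grip_width: 36.4
```

The bush rests against the pointer's side. The arm rose more than I meant because each call's shifts restart from the current pose, which is harmless. Now I'll locate the key.

Run:
```python
from h import *
o=bot.get_obs();print(o['tool_pos'],o['tcp_rot']);c=cap('wrist','w11');crop('w11',230,110,430,250,4,'w11c');print(proj(c,(538,-61,82)),proj(load('w10'),(538,-61,82)))
crop('w10',340,80,500,200,5,'w10k')
```

```text
[537.87820663 -59.34838193 270.44491683] [ 3.14065456e+00 -1.46539521e-03 -5.92025439e-01]
[324.00660584 180.76200293] [441.8822048  119.52799345]
```

View pics/w11c.png

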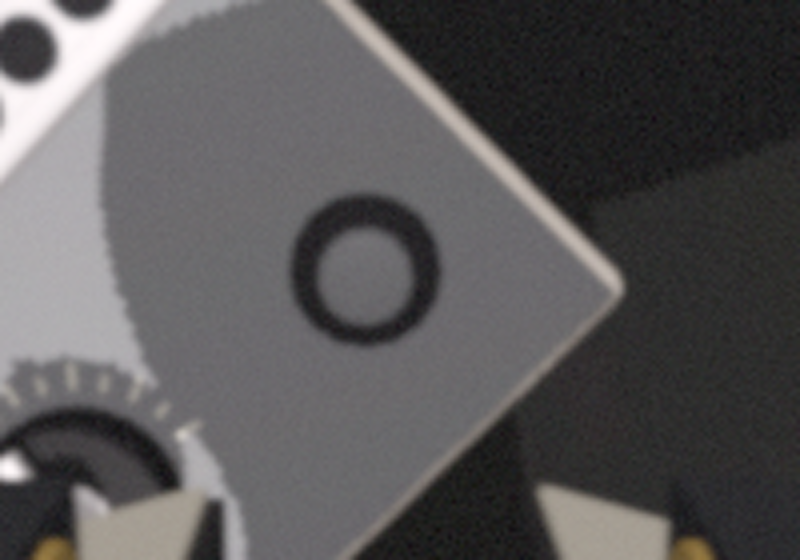

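View pics/w10k.png

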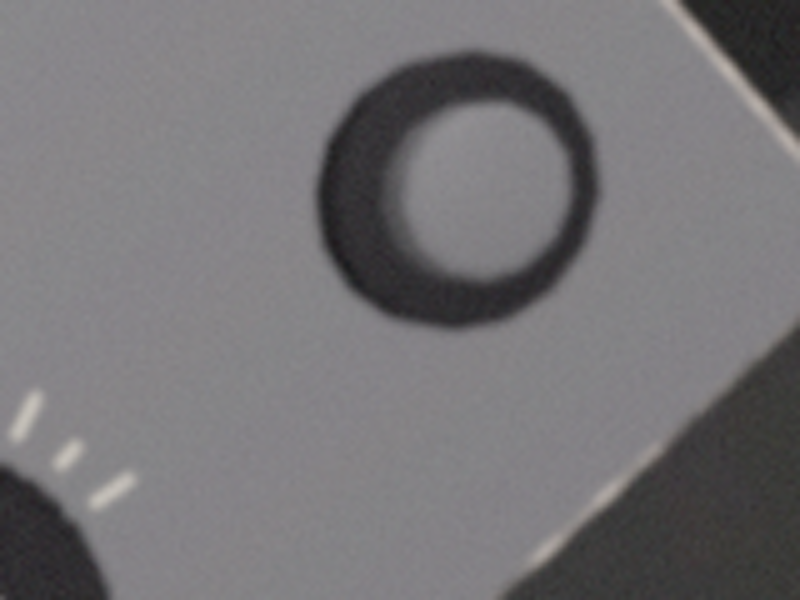

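The key top is at about (321.3,178.3) in this view and (437.4,118) in the one before.

Run:
```python
from h import *
a=load('w11');b=load('w10');p=(321.25,178.25);q_=(437.4,118)
print(tri(a,p,b,q_),at_z(a,*p,82),at_z(b,*q_,82),at_d(a,321,178),at_d(b,437,118))
o=bot.get_obs();y=o['tcp_rot'][2];k=at_z(a,*p,82)
d=k[:2]-o['tool_pos'][:2];print(d@[np.cos(y),np.sin(y)],d@[np.sin(y),-np.cos(y)])
```

```text
(array([540.80003838, -59.71164479,  78.90258562]), np.float64(1.1896021730226978)) [541.84765225 -60.0891248   82.        ] [540.75948866 -58.81248185  82.        ] [542.27418968 -60.06117974  82.40766038] [541.00102137 -58.44693395  82.4403175 ]
3.561177147240747 -1.5868487900038133
```

Two views and the depth agree: key top at about (541,-59.7,82). I'll descend with the fingers shut to 10 mm above it.

>>> carry_out(
  motion=[
    [1, 3, -1.5, 50, 0],
    [1, 3, -1.5, 90, 0],
    [1, 3, -1.5, 130, 0],
    [1, 3, -1.5, 160, 0],
    [1, 3, -1.5, 172, 0],
    [1, 3, -1.5, 178, 0],
    [1, 3, -1.5, 178, 0],
  ],
)

```text
time: 14.68
tool_pos: [542.0, -60.1, 93.3]
tcp_rot: [3.141, -0.003, -0.592]
contact_force: [-0.8, 0.1, 0.1]
grip_width: 0.6
```

Run:
```python
from h import *
rd(2);c=cap('scene','s12');crop('s12',215,100,355,215,5.7,'s12c')
```

```text
t 14.775 tau6,M,F,yaw,pos,q6,w
 [  0.0006   0.025    0.0278  -0.005    0.5584   0.3672   0.495  -33.909  542.2047 -60.2165  93.7174 109.624    0.4797] 
 std [0.0001 0.0208 0.0018 0.0001 0.2548 0.6438 0.3461 0.0032 0.0249 0.0379 0.064  0.0007 0.0496]
```

View pics/s12c.png

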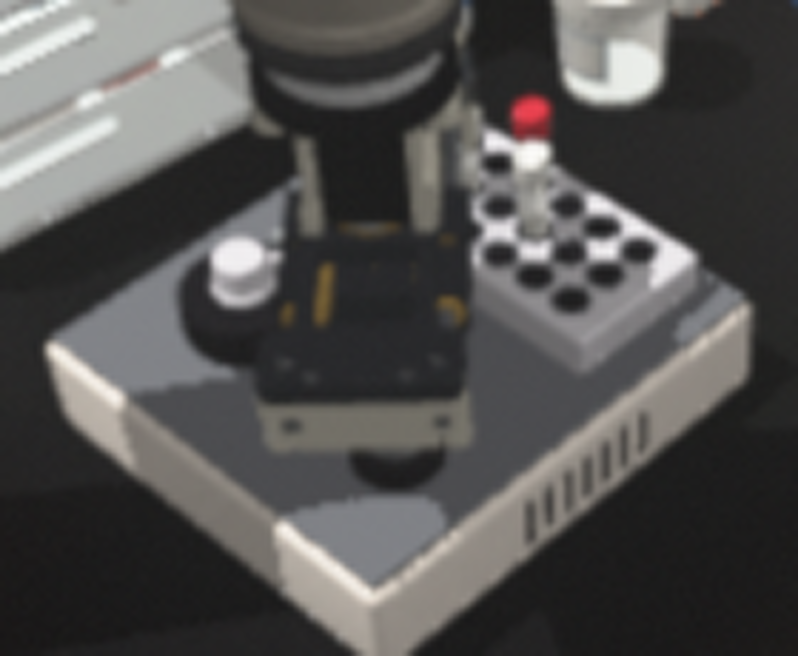

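The tool is clear of the knob and over the key. I'll press gradually.

>>> carry_out(
  motion=[
    [1, -1, 0, 6, 0],
    [1, -1, 0, 10, 0],
    [1, -1, 0, 13, 0],
    [1, -1, 0, 16, 0],
    [1, -1, 0, 18, 0],
    [1, -1, 0, 18.5, 0],
    [1, -1, 0, 18.5, 0],
  ],
)

```text
time: 15.7
tool_pos: [541.3, -59.7, 76.2]
tcp_rot: [3.141, -0.004, -0.592]
contact_force: [-4.4, 1.2, 10.0]
grip_width: 0.1
```

Run:
```python
from h import *
rd(4)
```

```text
t 15.9 tau6,M,F,yaw,pos,q6,w
 [ -0.0001   0.2414   0.7746  -0.0086  -4.1276   0.9146  10.2614 -33.9093 541.3117 -59.7403  76.1684 109.6614   0.4152] 
 std [0.0001 0.0171 0.0278 0.0347 0.4067 0.3003 0.8238 0.0016 0.0132 0.0058 0.0128 0.001  0.2752]
```

The force is 10 N with the tip stopped at z = 76.2 (commanded 75.2), so the key is bottomed, about 6 mm down, and held. I'll lift straight off.

>>> carry_out(
  motion=[
    [1, 0, 0, -3, 0],
    [1, 0, 0, -10, 0],
    [1, 0, 0, -40, 0],
    [1, 0, 0, -80, 0],
    [1, 0, 0, -110, 0],
    [1, 0, 0, -120, 0],
    [1, 0, 0, -120, 0],
  ],
)

```text
time: 16.77
tool_pos: [540.9, -59.5, 196.0]
tcp_rot: [3.142, -0.004, -0.592]
contact_force: [0.7, 0.2, -0.8]
grip_width: 0.4
```

Run:
```python
from h import *
rd(2);c=cap('wrist','w13');crop('w13',160,80,480,300,2.5,'w13c');print(at_d(c,*proj(c,(541,-59.7,82)).round().astype(int)))
```

```text
t 16.875 tau6,M,F,yaw,pos,q6,w
 [  0.0001   0.1157   0.0501  -0.0152  -0.3403  -0.7364   0.0087 -33.9105 540.3509 -59.3157 194.9426 109.6486   0.4281] 
 std [0.     0.0312 0.0361 0.0335 0.1107 0.51   0.1436 0.0017 0.1136 0.0216 0.1948 0.0003 0.005 ]
[540.588  -59.6062  82.1213]
```

View pics/w13c.png

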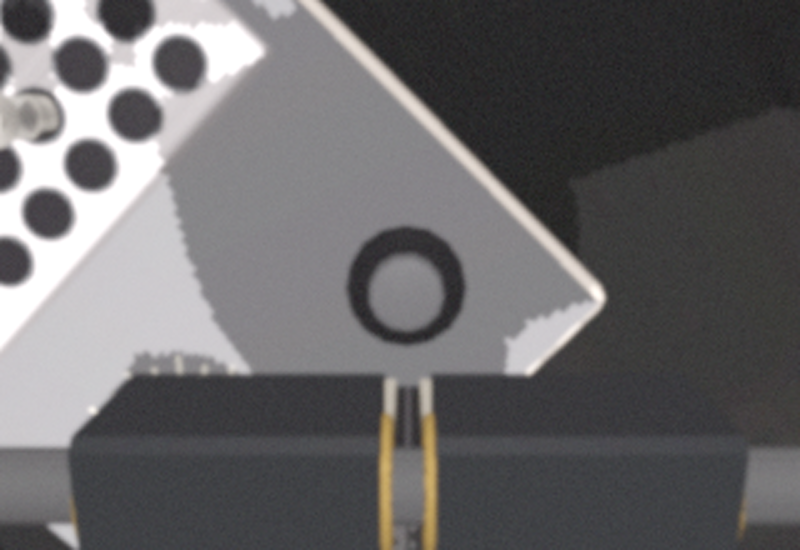

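The key is back up (82.1). I'll take one last look at the knob from above.

>>> carry_out(
  motion=[
    [1, -34, -41, 0, 0],
    [1, -68, -83, 0, 0],
    [1, -68, -83, 0, 0],
    [1, -68, -83, 0, 0],
  ],
)

```text
time: 17.42
tool_pos: [529.9, 47.3, 193.7]
tcp_rot: [3.139, -0.001, -0.591]
contact_force: [0.0, -0.8, -0.4]
grip_width: 0.5
```

Run:
```python
from h import *
c=cap('wrist','w14');print(proj(c,(531,48,97)));crop('w14',220,110,420,250,4,'w14c')
```

```text
[321.30620451 202.40746644]
```

View pics/w14c.png

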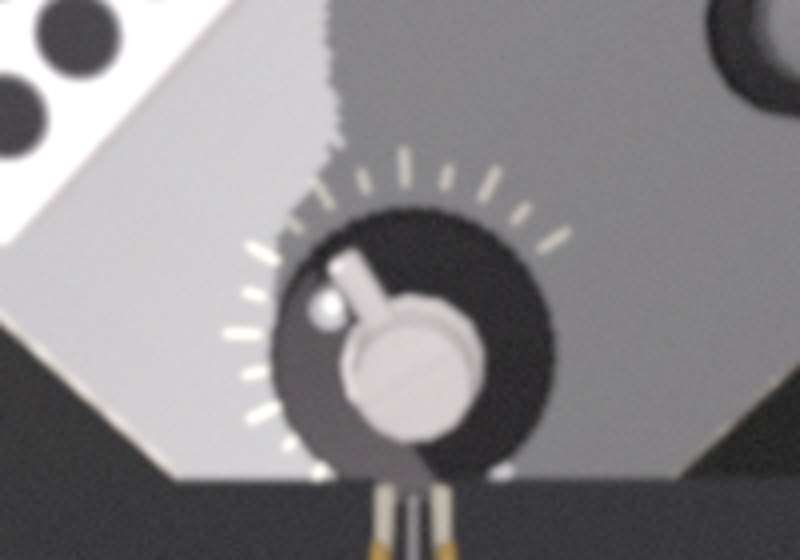

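My pixel arithmetic hints at a possible small gap, so I'll check it closer before handing in.

Run:
```python
from h import *
a=load('w14')['color'][165:215,285:345,::-1];b=load('w10')['color'][170:220,285:345,::-1]
im=np.hstack([cv2.resize(x,None,fx=6.6,fy=8*.825,interpolation=cv2.INTER_LANCZOS4) for x in(a,b)])
cv2.imwrite('pics/z.png',cv2.convertScaleAbs(im,alpha=1.3));print(im.shape)
```

```text
(330, 792, 3)
```

View pics/z.png

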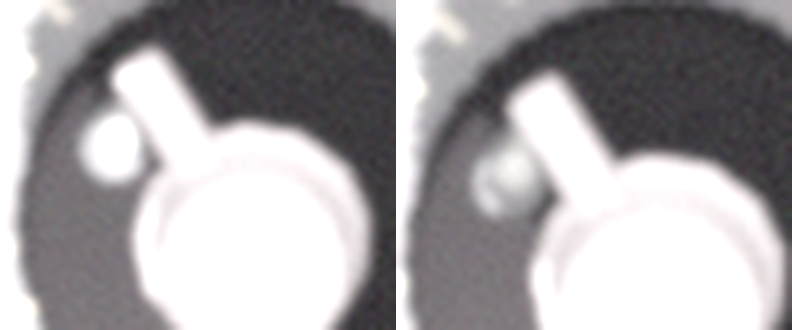

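Enlarged, the bush centre is about 7.4 mm from the pointer's centre line, against 7.0 mm for contact. The 0.4 mm difference is below one pixel, and the position has not changed since release. I'll open the fingers in free air, let the arm settle and hand in.

>>> carry_out(
  motion=[
    [0.5, 0, 0, -20, 0],
    [0.5, 0, 0, -20, 0],
    [0.5, 0, 0, -20, 0],
    [0.5, 0, 0, -20, 0],
    [0.5, 0, 0, -20, 0],
  ],
)

```text
time: 18.1
tool_pos: [529.8, 46.7, 213.3]
tcp_rot: [3.139, -0.0, -0.592]
contact_force: [-0.3, -0.3, 0.1]
grip_width: 44.4
```

Run:
```python
from h import *
c=cap('top','t15');o=bot.get_obs();print(o['time'],o['tool_pos'],o['contact_force'],o['grip_width'])
a=load('top0')
d=cv2.absdiff(a['color'],c['color'])[140:265,360:430];print('bystander diff',d.mean(),(d.max(2)>60).sum())
print(bot.close_job())
```

```text
18.15 [529.87554292  46.76737371 213.43250379] [-0.15838956 -0.78522137  0.20073917] 45.315145204081034
bystander diff 17.648609523809522 1180
the job is handed in; nothing more can be done
None
```

View pics/t15.png

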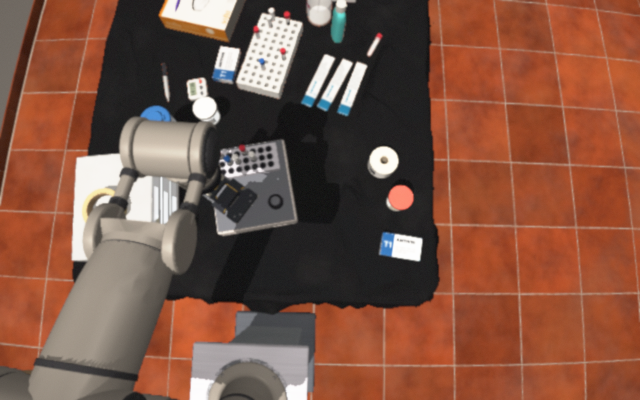

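I gripped the ring and turned it about 90° clockwise until the bush met the pointer, let go, then pressed the key fully down and released it. The job was handed in at 18.2 s, with the tool clear of everything. It reports no verdict.

- **Touch:** in the last small steps the turning moment rose steadily and held at 0.21 N m. Less the ring's friction of about 0.1, I estimate 4–5 N on the pointer. That is inferred from the moment, not measured directly; the extremes I could not rule out are about 2.5 to 9.5 N.
- **Bush at the pointer:** after release and the key press, the bush centre measured about 7.4 mm from the pointer's centre line, against 7.0 mm for contact. That is within one pixel.
- **Inner knob:** it looked unmoved, but I made no precise before-and-after comparison. The moment applied stayed well below its 0.4 N m hold.
- **Key:** the tip stopped at z = 76.2 mm under 10 N, about 6 mm down. Afterwards the key top was back at 82.1 mm.
- **Bystanders:** the automatic picture comparison of that area showed a difference. The start picture has the arm's shadow across it, and by eye in the last top view the cup, carton and roll are at the same pixels as at the start.

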